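# Stand the tested battery module in the spring-loaded test dock

### The job

Take the battery module with the green band out of the sloped rack and stand it, black foot down, in the channel of the test dock: push it along the channel against the yellow spring plunger, without driving the plunger to its hard stop, until its foot clears the yellow lip and drops to the dock's floor, so that it is left standing upright, clamped between lip and plunger. Leave the orange-banded module, the tape roll and the cutter where they are.

Things in the scene. Friction and masses are not known exactly. Their poses are not given: they have to be found in the camera images.
- green_module: The module to move: white rigid slab with a green band round its top end and a black foot, 22 mm thick (its x), 90 mm wide (its y), 140 mm long (its z, foot to top), 0.26 to 0.46 kg. Origin: centre of the foot's underside. It starts leaning in the rack at 24 degrees from vertical, its z axis leaning to the rack's -x side. Either broad face may face either way in the dock.
- orange_module: Same slab with an orange band, leaning in the other place of the rack, 120 mm along the rack's y (30 mm free between the two). Leave it.
- rack: Blue fixed rack, 120 x 250 mm foot plate, 250 mm along its y; origin: centre of its underside. Its sloped bed supports the back (rack -x side) of the modules from the foot up to 78 mm along them, so the top 60 mm of each stands free on all sides. A ledge and an 8 mm high front lip hold the feet; draw a module out along its own length.
- dock: Fixed test dock: aluminium base 110 x 280 x 12 mm with a channel along its y between two grey rails, y -100 to +100 mm. Origin: centre of the base's underside. Rail tops at z = 57 mm, channel 25 mm wide (x -12.5 to +12.5 mm), flared above the rails to about 44 mm at z = 71 mm. A yellow seat (lip and plunger) is clamped in the channel at a place s along dock y, anywhere from -20 to +20 mm.
- channel (a point): Centre of the channel's floor, 12 mm above the dock's underside; axes as the dock's. Seat place s is not reported: feel or see it. Lip: across the channel, 20 mm high, from y = s-42 to s-30 mm. Plunger: flat upright face looking to -y, at y = s+52 mm at rest, 2 to 70 mm above this floor; dark housing behind it, 62 mm high.
- plunger (a joint): Spring plunger: 0 at rest, grows in m as pushed to dock +y; hard stop 0.020 (keep under 0.0185). Spring 3 N at rest plus 0.8 N per mm: 10 N at 8 mm, 14 N at 13 mm, 18 N at 18.5 mm. Lip and resting plunger leave 82 mm, 8 mm less than the module's width: push it back over 8 mm with the foot above the lip, then lower the module. Reads about 0.008 when seated.
- tape: Roll of brown packing tape lying flat, outer diameter 90 mm, 45 mm high, origin at the centre of its underside. Bystander.
- cutter: Grey and black utility cutter lying flat, about 140 mm long, 26 mm wide, 16 mm high, along its x; origin at its underside near the middle. Bystander.
There are look-alikes about, which are no part of the job. Leave any turquoise look-alike of the green_module alone.

How it is judged:
By the outcome, as a careful person would: the job done as asked, in the order asked, and still so for the second after the job is handed in, with the robot touching nothing.
It also fails if it takes over 61 s, if anything falls off the work surface, if the arm or the gripper's body presses on something with over 40 N, if the wrist force passes 120 N, or if a joint passes its speed limit or range.

### The arm

A 6-joint arm with a two-finger parallel gripper is mounted at the origin on the work surface. World frame = base frame: x ahead of the robot, y to its left, z up, the work surface at z = 0. Lengths are in m, angles in rad, forces in N, time in s.
With the tool pointing down it reaches from about 0.35 to 0.95 m from the base axis. Payload 17.4 kg.
Tool frame: the origin (TCP) lies midway between the tips of the shut fingers; the grasp point (between the pads) lies 19 mm behind it (robot.pinch_z is the distance from the TCP to the grasp point, in m); z points along the fingers, y is the line along which they close (so a half turn about z gives the same grasp; the last joint's range is limited). The gripper opens to 93 mm and grips with 3 to 60 N. Pads are 15 mm wide; open, the fingers measure 128 mm over their backs; the gripper's body (75 mm by 188 mm) begins 65 mm behind the grasp point.
Start: joints at [-1.183, 0.116, 1.442, -0, 1.584, -0.038], TCP at [0.279, -0.615, 0.219] pointing down, gripper open.
Joint ranges: [-2.83, 2.83], [-0.83, 2.19], [0.07, 2.5], [-1.14, 4.28], [0.01, 3], [-2.97, 2.97]. Speed limits (rad/s): [1.89, 1.89, 2.22, 3.14, 3.14, 3.14].

### API

Orientations are given as a rotation vector (axis times angle).
In Python, from plant import robot, capture, calibration, job gives the robot as it stands. The module is installed in compiled form; this text tells all that it offers.
- The arm moves only by the tool step_arm, never from a script. Its argument "targets" is text: rows parted by semicolons, each of 7 numbers parted by spaces: the turn, a rotation vector about the tool's x, y, z each as a share of 180 degrees, from -1 to 1, then the shift along the tool's x, y, z each as a share of 25 cm, from -1 to 1, then the opening, from -1 (shut) to 1 (fully open). In form: wx wy wz tx ty tz hand; .... A call has 1 to 20 rows; each row is the pose to reach, as a shift and turn from the pose commanded when the call began, along the tool's axes at that moment, turning the shorter way round; what a row does not reach only later rows make up. A row lasts 1/10 s, in which the tool goes at most 50 mm and 8.59 degrees, less where a joint would pass 70% of its speed; a pose out of reach is approached as far as the arm can. A call with a number of a shift or a turn outside -1 to 1 is refused whole. A call with a gripper value outside its range is refused whole. The fingers move at their own pace and stop on an object; "newtons" is the grip in N (left out, the last holds). Time passes only in rows, so rows that repeat a pose let the fingers close. It gives the time, the measured TCP pose, the force, the opening and the grip force at its end, in the units of the state.
- robot.read_state(): the state, without advancing time (a new reading comes with each control period).
- capture(name): name is "scene" or "top" or "wrist"; returns (picture, depth): 480x640x3 uint8, red, green, blue; 480x640 float32, m along the optical axis (not along the pixel's ray), 0 where there is no reading.
- calibration(name): a dict with "fx", "fy", "cx", "cy" (pixels), "R" (3x3) and "t" (3): a world point X has camera coordinates R X + t. Camera axes: x right, y down, z forward; pixel columns grow to the right and rows downward; lengths in m; the calibration is good to about 2 mm. A picture is of the moment at which its call begins: read the wrist's pose just before it. calibration takes no time and is no camera call; for the wrist camera it gives the pose at the moment of the call.
- job.finish_job(): hands the job in; it is judged then, once.
The state is a dict: "time": time; "q": joint angles; "joint_vel": joint speeds; "tau": joint torques, N m; "tcp_pos": TCP position; "eef_rot": TCP orientation; "force": force on the tool from outside, world axes, zero at the start; "moment": the same for the moment, N m; "finger_gap": opening from 0.0 (shut) to 1.0 (fully open); "grasp_force": force on a finger pad.
Only numpy, scipy, OpenCV 4.12 (cv2) and the standard library are available. Lean on these libraries where they do the work, as an engineer would, in place of code of your own. Each camera call takes 0.05 s, during which the arm holds its last target. There are 200 camera calls.

## Working session

There is one attempt and no reset: what is moved stays moved. The work goes in short steps, Python scripts to look and compute and a tool call to move; the robot and the scene stay as the last step left them, time stands still between calls to the robot, and variables do not carry over. Pictures are saved under pics/ and viewed, at most 10 in all, crops included, and the job is handed in when it is done.

Besides the shell and the picture viewer there is one more tool, called as a command line: name --argument value ..., lists and objects as JSON in quotes. step_arm: Moves the arm, as the interface text tells. Its arguments: {"type":"object","properties":{"targets":{"type":"string"},"newtons":{"type":"number"}},"required":["targets"]}

```bash
mkdir -p pics; cat > h.py <<'E'
import numpy as np, cv2
from plant import robot, capture, calibration, job
from scipy.spatial.transform import Rotation as Ro
def cloud(name):
    c=calibration(name); im,d=capture(name)
    v,u=np.mgrid[0:480,0:640]
    P=np.stack([(u-c['cx'])/c['fx']*d,(v-c['cy'])/c['fy']*d,d],-1)
    W=(P-np.array(c['t']))@np.array(c['R'])
    W[d==0]=np.nan
    return im,d,W
def save(n,im): cv2.imwrite(f'pics/{n}.png',cv2.cvtColor(im,cv2.COLOR_RGB2BGR))
E
python3 - <<'E'
from h import *
print(robot.read_state())
for n in("scene","top"):
    im,d,W=cloud(n); save(n,im); np.savez(n,im=im,W=W)
    c=calibration(n); print(n,c['fx'],-np.array(c['R']).T@c['t'])
E
```

```text
{'time': 0.0, 'q': array([-1.18280777e+00,  1.16459932e-01,  1.44226040e+00, -2.50020175e-06,
        1.58399822e+00, -3.77996396e-02]), 'joint_vel': array([ 1.84358169e-03,  7.12509575e-07, -4.07547297e-04, -6.19758931e-04,
        3.85822674e-04,  1.34078310e-04]), 'tau': array([-9.52235278e-04, -7.21252370e+01, -6.22612739e+01,  7.76940328e-02,
        2.37950287e-02, -6.26182327e-05]), 'tcp_pos': array([ 0.27871492, -0.61454555,  0.21792577]), 'eef_rot': array([-3.06958331e+00, -6.63551459e-01,  3.11839795e-04]), 'force': array([0.38769827, 0.92144322, 0.2677999 ]), 'moment': array([ 0.03633853,  0.04092153, -0.02371072]), 'grasp_force': 0.0, 'finger_gap': 1.0006010487536572}
scene 467.2505126111161 [0.87708909 0.47325573 0.95938521]
top 620.1818312224959 [0.332461   0.0045906  1.54520715]
```

View pics/scene.png

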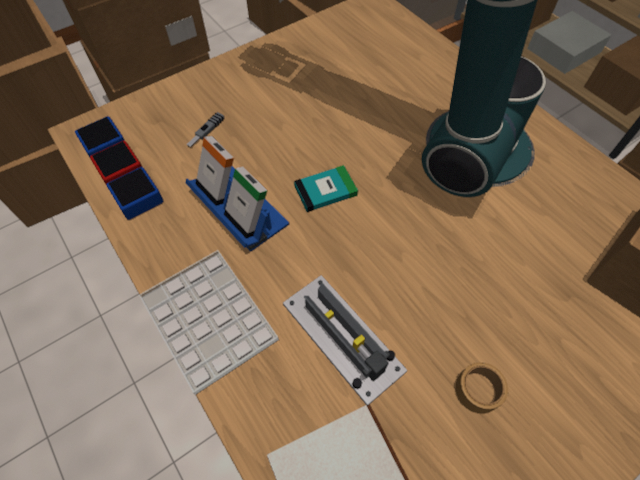

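View pics/top.png

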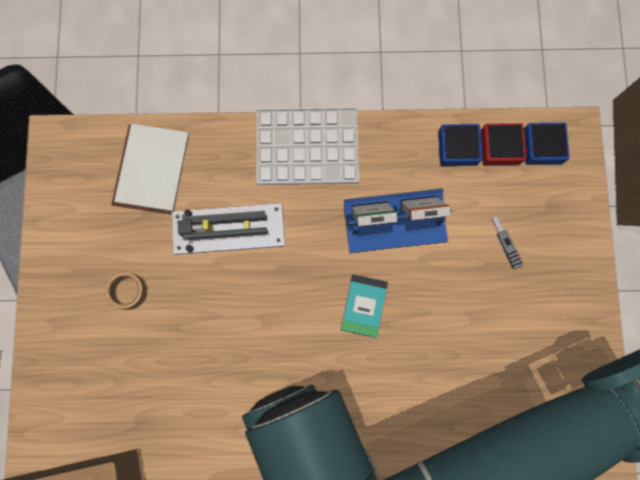

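Candidates: the green-banded upright module in the rack (scene 246,203; top 375,214), the orange one (214,170), and the turquoise look-alike lying flat (326,188). I'll check the rack and dock in close crops.

```bash
python3 - <<'E'
from h import *
S=np.load('scene.npz');T=np.load('top.npz')
a=cv2.resize(S['im'][125:255,180:310],(520,520)[:2],interpolation=cv2.INTER_CUBIC)
save('crop1',np.hstack([a[:, :400],cv2.resize(T['im'][180:260,335:455],(400,520)[:1]+(267,),interpolation=cv2.INTER_CUBIC) if 0 else np.vstack([cv2.resize(T['im'][180:260,340:460],(400,267)),cv2.resize(T['im'][195:262,168:290],(400,220)),np.zeros((33,400,3),np.uint8)])]))
for nm,px in (('scene',[(246,180),(246,190),(245,205),(242,222),(228,185),(265,240),(250,245),(195,180),(285,222),(335,335),(330,315),(359,341),(375,362),(320,280),(290,300),(402,372)]),('top',[(360,205),(380,205),(395,205),(360,218),(380,218),(395,218),(350,250),(445,243),(345,200),(440,190),(175,250),(283,245),(175,210),(282,207),(206,225),(246,224),(230,216),(230,235),(186,226)])):
    W=np.load(nm+'.npz')['W']
    for u,v in px: print(nm,(u,v),W[v,u].round(3))
E
```

```text
scene (246, 180) [ 0.633 -0.142  0.16 ]
scene (246, 190) [ 0.641 -0.134  0.14 ]
scene (245, 205) [ 0.655 -0.122  0.108]
scene (242, 222) [ 0.674 -0.115  0.064]
scene (228, 185) [ 0.652 -0.213  0.083]
scene (265, 240) [ 0.644 -0.074  0.011]
scene (250, 245) [ 0.685 -0.069  0.035]
scene (195, 180) [ 0.699 -0.317  0.029]
scene (285, 222) [ 0.577 -0.089  0.011]
scene (335, 335) [0.657 0.224 0.051]
scene (330, 315) [0.636 0.178 0.034]
scene (359, 341) [0.633 0.269 0.081]
scene (375, 362) [0.632 0.318 0.074]
scene (320, 280) [0.599 0.089 0.013]
scene (290, 300) [0.681 0.091 0.012]
scene (402, 372) [0.584 0.355 0.013]
top (360, 205) [ 0.683 -0.109  0.047]
top (380, 205) [ 0.677 -0.156  0.068]
top (395, 205) [ 0.683 -0.196  0.04 ]
top (360, 218) [ 0.626 -0.099  0.16 ]
top (380, 218) [ 0.625 -0.145  0.161]
top (395, 218) [ 0.626 -0.18   0.155]
top (350, 250) [ 0.576 -0.083  0.011]
top (445, 243) [ 0.592 -0.324  0.001]
top (345, 200) [ 0.695 -0.072  0.051]
top (440, 190) [ 0.718 -0.309  0.048]
top (175, 250) [0.583 0.355 0.01 ]
top (283, 245) [0.591 0.084 0.013]
top (175, 210) [ 0.689  0.361 -0.004]
top (282, 207) [0.689 0.086 0.014]
top (206, 225) [0.631 0.266 0.083]
top (246, 224) [0.642 0.175 0.035]
top (230, 216) [0.656 0.211 0.063]
top (230, 235) [0.615 0.215 0.033]
top (186, 226) [0.632 0.317 0.07 ]
```

View pics/crop1.png

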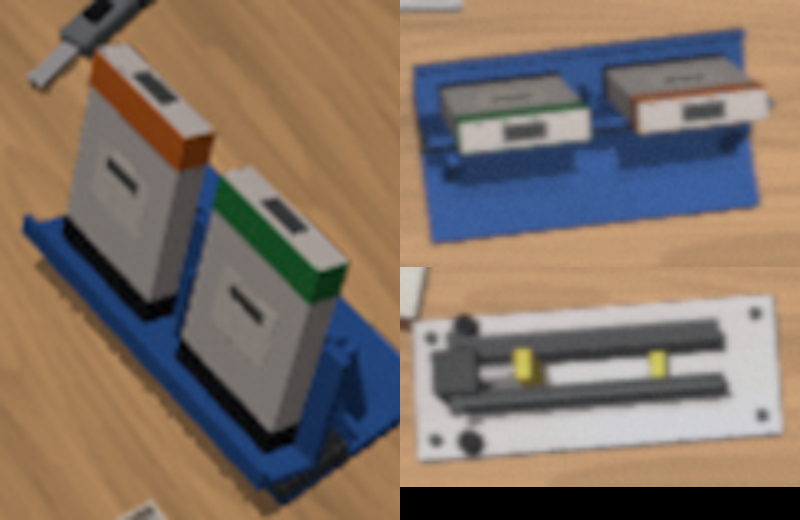

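The crop shows the green-banded white module (scene 246,203), leaning back toward the robot, with its foot toward +x. The dock's plunger housing is on its +y side (top 186,226) and the lip is at top (246,224). Next I'll fit the poses.

```bash
python3 - <<'E'
from h import *
S=np.load('scene.npz');T=np.load('top.npz')
def pl(P):
    for _ in range(3):
        c=P.mean(0);n=np.linalg.svd(P-c,full_matrices=0)[2][2];n*=np.sign(n[np.argmax(abs(n))]);r=(P-c)@n;P=P[abs(r)<max(.0015,2*r.std())]
    return c.round(4),n.round(3),r.std().round(4),len(P)
def box(W,lo,hi):
    m=np.all((W>lo)&(W<hi),-1);return m
Ws=S['W'];Wt=T['W']
yaw=np.radians(5.5);xr=np.array([np.cos(yaw),np.sin(yaw),0]);yr=np.array([-xr[1],xr[0],0])
z=np.array([0,0,1.]);zm=np.cos(.4189)*z-np.sin(.4189)*xr; xm=np.cross(yr,zm)
o=np.array([.655,-.125,.09])
for n,W in(('s',Ws),('t',Wt)):
    q=(W-o)@np.stack([xm,yr,zm],1)
    f=box(q,[-.03,-.035,-.03],[.03,.035,.04]); print(n,'face',pl(W[f]))
    f=box(q,[-.03,-.055,.06],[.03,.055,.11]); 
    up=W[f&(W[...,2]>.150)]; print(n,'top',pl(up) if len(up)>20 else len(up))
    for lab,g in (('yext',box(q,[-.03,-.07,.0],[.03,.07,.06])),):
        print(lab,np.percentile(q[g][:,1],[.5,2,50,98,99.5]).round(4))
    # green band
    hsv=cv2.cvtColor((S if n=='s' else T)['im'],cv2.COLOR_RGB2HSV)
    g=(hsv[...,0]>50)&(hsv[...,0]<75)&(hsv[...,1]>140)&box(q,[-.05,-.08,-.08],[.05,.08,.12])
    print('green',g.sum(),q[g].min(0).round(4),q[g].max(0).round(4))
# lookups for dock
for n,D in(('s',S),('t',T)):
    W=D['W'];hsv=cv2.cvtColor(D['im'],cv2.COLOR_RGB2HSV)
    y=(hsv[...,0]>22)&(hsv[...,0]<34)&(hsv[...,1]>150)&(W[...,0]>.58)&(W[...,0]<.7)&(W[...,1]>.1)&(W[...,1]<.33)
    for a,b in((.1,.22),(.22,.33)):
        P=W[y&(W[...,1]>a)&(W[...,1]<b)];print(n,'yellow',len(P),P.min(0).round(4),np.median(P,0).round(4),P.max(0).round(4))
    r=box(W,[.58,.08,.05],[.7,.29,.075]); print('railpts z',r.sum())
    b=box(W,[.56,.05,.008],[.72,.38,.016]);m=cv2.minAreaRect(W[b][:,:2].astype(np.float32));print('base',m)
    # rack footplate
    b=box(W,[.54,-.36,.005],[.8,-.03,.016])&(hsv[...,0]>100)&(hsv[...,0]<125)&(hsv[...,1]>120);print('rack',cv2.minAreaRect(W[b][:,:2].astype(np.float32)))
E
```

```text
s face (array([ 0.6588, -0.1215,  0.098 ]), array([0.901, 0.129, 0.413]), np.float64(0.0019), 577)
s top (array([ 0.6267, -0.1352,  0.1574]), array([-0.09 , -0.002,  0.996]), np.float64(0.003), 363)
yext [-0.055  -0.0529  0.004   0.048   0.0515]
green 236 [-0.0099 -0.0566  0.0526] [0.0099 0.0354 0.0758]
t face (array([ 0.6606, -0.1219,  0.0996]), array([0.906, 0.114, 0.407]), np.float64(0.0014), 183)
t top (array([ 0.6248, -0.1377,  0.1582]), array([-0.337, -0.02 ,  0.941]), np.float64(0.0025), 348)
yext [-0.069  -0.0659 -0.0003  0.0482  0.0508]Traceback (most recent call last):
  File "<stdin>", line 23, in <module>
    return umr_minimum(a, axis, None, out, keepdims, initial, where)
ValueError: zero-size array to reduction operation minimum which has no identity
```

```bash
cat >> h.py <<'E'
def rel(R,p,s=None):
    s=s or robot.read_state(); R0=Ro.from_rotvec(s['eef_rot'])
    w=(R0.inv()*Ro.from_matrix(R)).as_rotvec()/np.pi; t=R0.inv().apply(np.array(p)-s['tcp_pos'])/.25
    print('row',w.round(4),t.round(4),'deg',np.linalg.norm(w)*180,'mm',np.linalg.norm(t)*250)
def axes(yaw,lean):
    xr=np.array([np.cos(yaw),np.sin(yaw),0]);yr=np.array([-xr[1],xr[0],0]);zm=np.cos(lean)*np.array([0,0,1.])-np.sin(lean)*xr
    xm=np.cross(yr,zm); return xm,yr,zm
def toolR(yaw,lean):
    xm,yr,zm=axes(yaw,lean); return np.stack([yr,xm,-zm],1)
E
python3 - <<'E'
from h import *
R1=toolR(np.radians(7),np.radians(24)); zm=-R1[:,2]
p=np.array([.625,-.135,.158])+.15*zm; print(p)
s=robot.read_state();R0=Ro.from_rotvec(s['eef_rot'])
m=(R0*Ro.from_rotvec((R0.inv()*Ro.from_matrix(R1)).as_rotvec()*.5)).as_matrix()
rel(m,[.42,-.40,.31]); rel(R1,p)
E
```

```text
[ 0.56444427 -0.14243531  0.29503182]
row [-0.0576  0.0421 -0.1986] [ 0.8692 -0.5486 -0.3675] deg 37.98105878883191 mm 272.8775706801012
row [-0.1152  0.0842 -0.3972] [ 1.8209 -1.2481 -0.3069] deg 75.96211757766382 mm 557.2021889677903
```

step_arm --targets "-0.029 0.021 -0.1 0.4 -0.25 -0.35 1;-0.058 0.042 -0.2 0.87 -0.55 -0.37 1;-0.058 0.042 -0.2 0.87 -0.55 -0.37 1;-0.058 0.042 -0.2 0.87 -0.55 -0.37 1;-0.058 0.042 -0.2 0.87 -0.55 -0.37 1;-0.058 0.042 -0.2 0.87 -0.55 -0.37 1;-0.058 0.042 -0.2 0.87 -0.55 -0.37 1"

```text
time: 0.8
tcp_pos: [0.4215, -0.3974, 0.3128]
eef_rot: [2.573, 1.507, 0.248]
force: [0.4, -1.1, 0.4]
finger_gap: 1.002
grasp_force: 0.0
```

```bash
python3 - <<'E'
from h import *
R1=toolR(np.radians(7),np.radians(24)); rel(R1,[.564,-.142,.295]);print(robot.read_state()['tcp_pos'])
E
```

```text
row [-0.0566  0.0424 -0.196 ] [ 1.1626 -0.0258  0.1471] deg 37.505192264798126 mm 293.02937413993385
[ 0.42148659 -0.39742031  0.31279347]
```

step_arm --targets "-0.057 0.042 -0.196 0.99 -0.02 0.12 1;-0.057 0.042 -0.196 0.99 -0.02 0.12 1;-0.057 0.042 -0.196 0.99 -0.02 0.12 1;-0.057 0.042 -0.196 0.99 -0.02 0.12 1;-0.057 0.042 -0.196 0.99 -0.02 0.12 1;-0.057 0.042 -0.196 0.99 -0.02 0.12 1;-0.057 0.042 -0.196 0.99 -0.02 0.12 1;-0.057 0.042 -0.196 0.99 -0.02 0.12 1"

```text
time: 1.6
tcp_pos: [0.5419, -0.1838, 0.2971]
eef_rot: [1.881, 2.115, 0.448]
force: [0.8, -0.4, 0.3]
finger_gap: 0.999
grasp_force: 0.0
```

```bash
python3 - <<'E'
from h import *
R1=toolR(np.radians(7),np.radians(24)); rel(R1,[.564,-.142,.295])
s=robot.read_state();c=calibration('wrist');print(s['q'],-np.array(c['R']).T@c['t'],c['R'],c['fx'])
im,d,W=cloud('wrist');save('w1',im);np.savez('w1',im=im,W=W)
E
```

```text
row [-0.0005  0.0006 -0.0014] [0.1558 0.0948 0.0515] deg 0.293481751575627 mm 47.37588223320174
[-0.49573116 -0.35943383  1.7907354   0.24050188  1.36843738 -0.62071824] [ 0.46701868 -0.11531609  0.45041201] [[ 0.9075598   0.10631153  0.40624261]
 [-0.00248619 -0.96604471  0.258363  ]
 [ 0.41991549 -0.23548987 -0.87647904]] 424.46460604472594
```

View pics/w1.png

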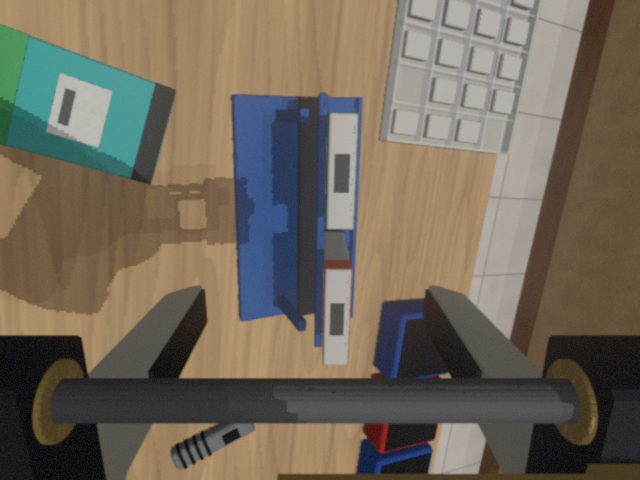

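The wrist view shows the green module's top face at pixels (328,113), (358,113), (354,229), (325,228). The orange module sits below it in the image. I'll refine from this view.

```bash
python3 - <<'E'
from h import *
D=np.load('w1.npz');im=D['im'];W=D['W']
print(im[170,300:375:3].sum(-1)//3); print(im[100:245:4,332].sum(-1)//3)
P=W[120:224,332:352].reshape(-1,3);P=P[~np.isnan(P).any(1)]
c=P.mean(0)
for _ in range(4):
    n=np.linalg.svd(P-P.mean(0),full_matrices=0)[2][2];r=(P-P.mean(0))@n;P=P[abs(r)<.003]
n*=np.sign(n[2]);c=P.mean(0);print('plane',c,n,r.std(),len(P),'lean',np.degrees(np.arccos(n[2])),'yaw',np.degrees(np.arctan2(-n[1],-n[0])))
m=np.zeros((480,640),np.uint8)
g=(im.min(-1)>140);m[105:236,318:366]=g[105:236,318:366]*255
m=cv2.morphologyEx(m,cv2.MORPH_CLOSE,np.ones((25,15)))
k=max(cv2.findContours(m,0,2)[0],key=cv2.contourArea);box=cv2.boxPoints(cv2.minAreaRect(k));print(box)
ap=cv2.approxPolyDP(k,4,True)[:,0];print(ap)
C=calibration('wrist');R=np.array(C['R']);cam=-R.T@C['t']
def ray(uv,c,n):
    d=R.T@np.array([(uv[0]-C['cx'])/C['fx'],(uv[1]-C['cy'])/C['fy'],1]);return cam+d*(n@(c-cam))/(n@d)
Q=np.array([ray(b,c,n) for b in ap]);print(Q.round(4),Q.mean(0))
for i in range(len(Q)):
    e=Q[i]-Q[i-1];print(np.linalg.norm(e).round(4),np.degrees(np.arctan2(e[1],e[0])).round(1))
E
```

```text
[ 48  55  58  57  55  60  64  70  71  89 167 161  81  84  85  87  90 174
 167 101 133 128 134 134 134]
[107 100 105 112 171 172 171 172 173 172 172 172 173 172 172 171 172 171
 172 170 167 168 166 167 169 173 172 171 170 173 171 172 145  85  94  92
  92]
plane [ 0.62328419 -0.14063408  0.15888292] [-0.40757208 -0.03878739  0.91234891] 0.000765427622486191 2071 lean 24.168000618355208 yaw 5.436292518569278
[[327.2761  227.9569 ]
 [330.15366 112.85384]
 [357.18674 113.52968]
 [354.30917 228.63272]]
[[333 113]
 [328 227]
 [351 228]
 [357 115]]
[[ 0.612  -0.0983  0.1557]
 [ 0.6192 -0.1854  0.1551]
 [ 0.6359 -0.1843  0.1627]
 [ 0.6284 -0.0978  0.163 ]] [ 0.62386248 -0.14145323  0.15910644]
0.0179 -178.4
0.0874 -85.3
0.0184 3.9
0.0868 95.0
```

```bash
python3 - <<'E'
from h import *
R1=toolR(np.radians(5.2),np.radians(24.1)); zm=-R1[:,2]; top=np.array([.6236,-.141,.159])
rel(R1,top+.05*zm); rel(R1,top-.057*zm)
E
```

```text
row [-0.001  -0.0034  0.0075] [0.1348 0.0906 0.4455] deg 1.5046823287137059 mm 118.55131144234622
row [-0.001  -0.0034  0.0075] [0.1302 0.0919 0.8735] deg 1.5046823287137059 mm 221.9770700456865
```

step_arm --targets "-0.001 -0.003 0.0075 0.07 0.05 0.2 0.3;-0.001 -0.003 0.0075 0.135 0.09 0.35 0.3;-0.001 -0.003 0.0075 0.135 0.09 0.44 0.3;-0.001 -0.003 0.0075 0.135 0.09 0.44 0.3;-0.001 -0.003 0.0075 0.135 0.09 0.44 0.3" --newtons 55

```text
time: 2.15
tcp_pos: [0.6026, -0.1426, 0.2067]
eef_rot: [1.904, 2.087, 0.447]
force: [0.0, 0.1, 0.1]
finger_gap: 0.662
grasp_force: 0.0
```

```bash
python3 - <<'E'
from h import *
R1=toolR(np.radians(5.2),np.radians(24.1)); zm=-R1[:,2]; top=np.array([.6236,-.141,.159])
rel(R1,top-.057*zm)
im,d,W=cloud('wrist');save('w2',im[:, :]);np.savez('w2',im=im,W=W)
E
```

```text
row [ 0.0001 -0.0005  0.0002] [-0.002  -0.0012  0.4364] deg 0.10095459537908412 mm 109.10902039309602
```

View pics/w2.png

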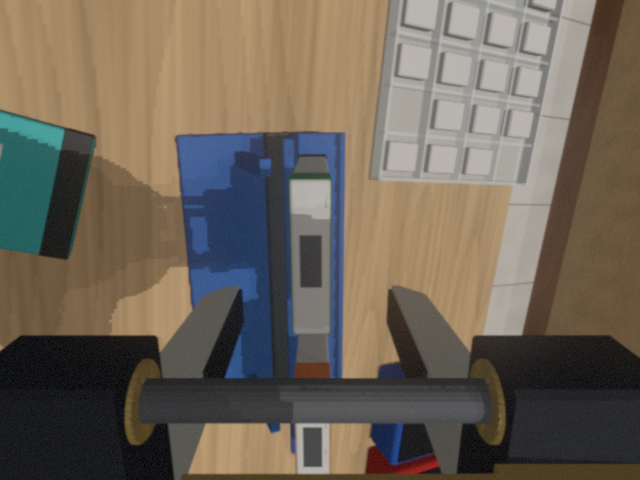

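The module's top (cols 290–331, rows 180–333) is centred and parallel between the fingertips (cols 241 and 388), so I'll go in and grip.

step_arm --targets "0 0 0 0 0 0.12 0.3;0 0 0 0 0 0.24 0.3;0 0 0 0 0 0.36 0.3;0 0 0 0 0 0.436 0.3;0 0 0 0 0 0.436 0.3;0 0 0 0 0 0.436 -0.2;0 0 0 0 0 0.436 -0.6;0 0 0 0 0 0.436 -0.8;0 0 0 0 0 0.436 -1;0 0 0 0 0 0.436 -1;0 0 0 0 0 0.436 -1;0 0 0 0 0 0.436 -1;0 0 0 0 0 0.436 -1" --newtons 58

```text
time: 3.5
tcp_pos: [0.6472, -0.1372, 0.1068]
eef_rot: [1.902, 2.089, 0.447]
force: [-6.1, -0.0, 4.9]
finger_gap: 0.234
grasp_force: 58.0
```

step_arm --targets "0 0 0 0 0 -0.05 -1;0 0 0 0 0 -0.12 -1;0 0 0 0 0 -0.22 -1;0 0 0 0 0 -0.36 -1;0 0 0 0 0 -0.5 -1;0 0 0 0 0 -0.65 -1;0 0 0 0 0 -0.72 -1;0 0 0 0 0 -0.72 -1;0 0 0 0 0 -0.72 -1"

```text
time: 4.4
tcp_pos: [0.5738, -0.1442, 0.2708]
eef_rot: [1.902, 2.088, 0.447]
force: [0.2, 0.5, -4.4]
finger_gap: 0.233
grasp_force: 58.0
```

```bash
python3 - <<'E'
from h import *
S=np.load('scene.npz');T=np.load('top.npz')
for n,D in(('s',S),('t',T)):
    W=D['W'];hsv=cv2.cvtColor(D['im'],cv2.COLOR_RGB2HSV)
    y=(hsv[...,0]>20)&(hsv[...,0]<34)&(hsv[...,1]>130)&(W[...,0]>.6)&(W[...,0]<.68)&(W[...,1]>.1)&(W[...,1]<.33)
    for a,b in((.1,.22),(.22,.33)):
        P=W[y&(W[...,1]>a)&(W[...,1]<b)]
        if len(P):print(n,'yellow',len(P),P.min(0).round(4),np.median(P,0).round(4),P.max(0).round(4))
    b=np.all((W>[.56,.05,.007])&(W<[.72,.38,.017]),-1);print('base',cv2.minAreaRect(W[b][:,:2].astype(np.float32)))
    r=np.all((W>[.58,.08,.045])&(W<[.7,.29,.085]),-1);print(cv2.minAreaRect(W[r][:,:2].astype(np.float32)))
R=toolR(np.radians(2),0); rel(R,[.5,.0,.33]); print(robot.read_state()['q'])
E
```

```text
s yellow 56 [0.6255 0.1606 0.0109] [0.6336 0.1739 0.0311] [0.6503 0.1801 0.0581]
s yellow 111 [0.6148 0.2452 0.0127] [0.6346 0.2684 0.0804] [0.6437 0.2741 0.0855]
base ((0.6534108519554138, 0.23076018691062927), (0.14923293888568878, 0.29409533739089966), 3.244898796081543)
((0.6357474327087402, 0.20667508244514465), (0.05275146663188934, 0.16838021576404572), 3.522923469543457)
t yellow 16 [0.6359 0.1722 0.0262] [0.645  0.175  0.0321] [0.6502 0.1781 0.0373]
t yellow 58 [0.6223 0.2598 0.0442] [0.6317 0.2659 0.0809] [0.6434 0.2739 0.0894]
base ((0.6400248408317566, 0.216312438249588), (0.3290034234523773, 0.1588892936706543), 89.06188201904297)
((0.6374744772911072, 0.20680567622184753), (0.05333574861288071, 0.1681942492723465), 3.974936008453369)
row [ 0.1341 -0.0042  0.0182] [ 0.602  -0.1226 -0.3136] deg 24.369273866825395 mm 172.4329106845479
[-0.38667831 -0.32981588  1.81132876  0.1987968   1.28739903 -0.49938601]
```

```bash
python3 - <<'E'
from h import *
rel(toolR(np.radians(3.7),0),[.63,.04,.33])
E
```

```text
row [ 0.1341 -0.0022  0.0089] [ 0.7129  0.3634 -0.0956] deg 24.198182107918065 mm 201.4635015588043
```

step_arm --targets "0.03 0 0.002 0.05 0.05 -0.2 -1;0.08 -0.001 0.005 0.25 0.15 -0.2 -1;0.134 -0.002 0.009 0.45 0.25 -0.15 -1;0.134 -0.002 0.009 0.6 0.33 -0.1 -1;0.134 -0.002 0.009 0.71 0.363 -0.096 -1;0.134 -0.002 0.009 0.71 0.363 -0.096 -1;0.134 -0.002 0.009 0.71 0.363 -0.096 -1;0.134 -0.002 0.009 0.71 0.363 -0.096 -1;0.134 -0.002 0.009 0.71 0.363 -0.096 -1"

```text
time: 5.3
tcp_pos: [0.6299, 0.0382, 0.3299]
eef_rot: [-2.149, -2.29, -0.001]
force: [-0.7, -0.1, -2.4]
finger_gap: 0.232
grasp_force: 58.0
```

```bash
python3 - <<'E'
from h import *
print(robot.read_state()['q'])
im,d,W=cloud('wrist');save('w3',im);np.savez('w3',im=im,W=W,c=np.array([calibration('wrist')],dtype=object))
E
```

```text
[ 1.98064108e-02  1.29341940e-02  1.37141957e+00  8.64619639e-04
  1.75726870e+00 -4.34907172e-02]
```

View pics/w3.png

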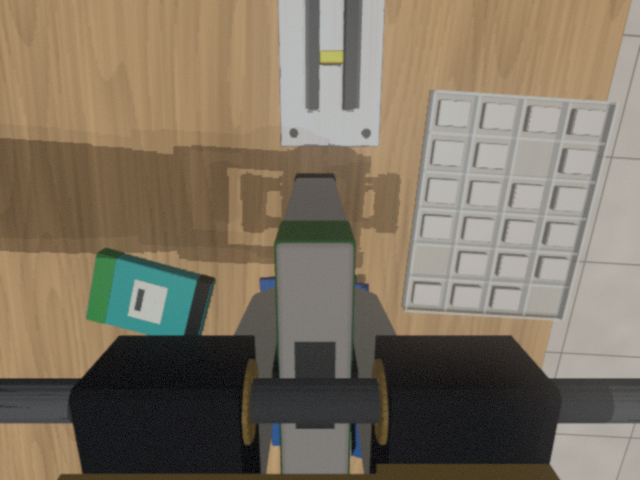

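The picture shows the module held with its +y edge and black foot at (315,176–240). The dock is ahead, with its base edges at cols 281–385, rails at 306–317 and 343–360, and the lip at (331,57). I'll move nearer and measure.

step_arm --targets "0 0 0 0.12 0 0 -1;0 0 0 0.26 0 0 -1;0 0 0 0.36 0 0 -1;0 0 0 0.36 0 0 -1;0 0 0 0.36 0 0 -1;0 0 0 0.36 0 0 -1"

```text
time: 5.95
tcp_pos: [0.6244, 0.128, 0.3303]
eef_rot: [-2.15, -2.291, -0.001]
force: [0.4, -0.0, -3.6]
finger_gap: 0.234
grasp_force: 58.0
```

```bash
python3 - <<'E'
from h import *
s=robot.read_state();print(s['tcp_pos'],Ro.from_rotvec(s['eef_rot']).as_matrix().round(3))
C=calibration('wrist');im,d,W=cloud('wrist');np.savez('w4',im=im,W=W);
save('w4',cv2.resize(im[0:300,200:480],(746,800))[:600] if 0 else cv2.resize(im[0:220,220:460],(655,600)))
import pickle;pickle.dump(C,open('c4.pkl','wb'))
E
```

```text
[0.62442951 0.12797442 0.33028786] [[-0.064  0.998  0.   ]
 [ 0.998  0.064  0.001]
 [ 0.001  0.    -1.   ]]
```

View pics/w4.png

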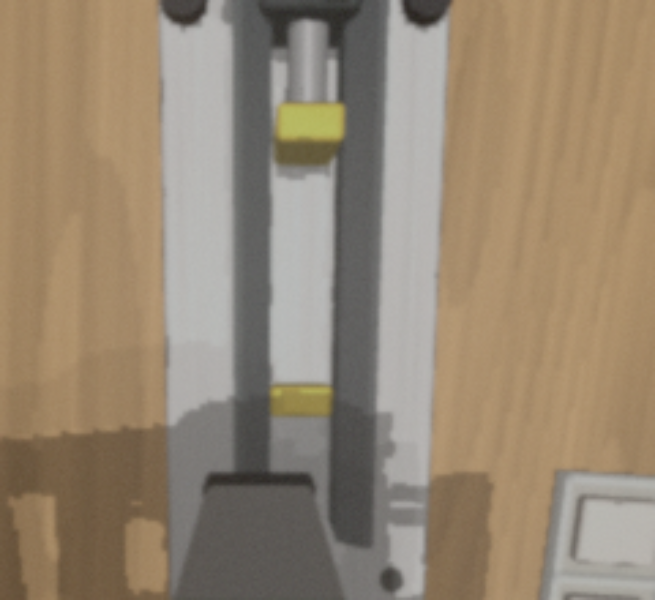

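The crop shows the plunger's top face at crop (276–344, 103–140), the lip at (271–331, 386–415) and the base edges at about 162–169 and 445–425.

```bash
python3 - <<'E'
from h import *
import pickle;C=pickle.load(open('c4.pkl','rb'));D=np.load('w4.npz');W=D['W']
R=np.array(C['R']);cam=-R.T@C['t'];print('cam',cam.round(3))
def ray(u,v,z):
    u=220+u/2.729-.3;v=v/2.727-.3
    d=R.T@np.array([(u-C['cx'])/C['fx'],(v-C['cy'])/C['fy'],1]);return (cam+d*(z-cam[2])/d[2]).round(4)
for k,u,v,z in [('bl',162,100,.012),('bl',169,560,.012),('br',445,100,.012),('br',425,590,.012),('lip',271,386,.032),('lip',331,386,.032),('lip',331,413,.032),('lip',271,413,.032),('pl',277,140,.082),('pl',344,140,.082),('plfar',344,103,.082),('plfar',277,103,.082),('ri l',271,250,.012),('ri r',333,250,.012),('foot',205,490,.247),('foot',313,490,.247)]:
    u0=int(220+u/2.729);v0=int(v/2.727);print(k,(u,v),ray(u,v,z),W[v0,u0].round(4))
print('lip z',np.nanmedian(W[143:150,322:338].reshape(-1,3),0),'pl',np.nanmedian(W[40:49,324:342].reshape(-1,3),0),'floor',np.nanmedian(W[75:125,323:337].reshape(-1,3),0))
# rails: by depth, points z>.05
r=np.all((W>[.56,.1,.05])&(W<[.7,.29,.076]),-1)
for y0 in np.arange(.15,.28,.02):
    P=W[r&(abs(W[...,1]-y0)<.01)];x=P[:,0];h=np.histogram(x,np.arange(.59,.69,.004))[0];print(round(y0,2),h)
P=W[np.all((W>[.56,.17,.006])&(W<[.72,.27,.02]),-1)]
for y0 in (.18,.2,.22,.24,.26):
    x=P[abs(P[:,1]-y0)<.008][:,0];print(y0,np.percentile(x,[.5,99.5]).round(4))
E
```

```text
cam [0.621 0.205 0.498]
bl (162, 100) [0.5792 0.2799 0.012 ] [0.5792 0.28   0.0131]
bl (169, 560) [0.5892 0.1003 0.012 ] [0.5878 0.0982 0.002 ]
br (445, 100) [0.6875 0.2867 0.012 ] [0.6892 0.2888 0.0014]
br (425, 590) [0.6998 0.094  0.012 ] [0.6994 0.0939 0.0112]
lip (271, 386) [0.6277 0.1767 0.032 ] [0.6278 0.1766 0.0247]
lip (331, 386) [0.6512 0.1782 0.032 ] [0.6519 0.1779 0.0213]
lip (331, 413) [0.652  0.1678 0.032 ] [0.6525 0.1674 0.0248]
lip (271, 413) [0.6283 0.1663 0.032 ] [0.6283 0.1665 0.032 ]
pl (277, 140) [0.6237 0.2593 0.082 ] [0.6235 0.2597 0.0787]
pl (344, 140) [0.6458 0.2607 0.082 ] [0.6474 0.2638 0.0593]
plfar (344, 103) [0.6449 0.2719 0.082 ] [0.6464 0.2761 0.0587]
plfar (277, 103) [0.6229 0.2705 0.082 ] [0.6231 0.282  0.0118]
ri l (271, 250) [0.6245 0.2282 0.012 ] [0.6245 0.2285 0.0128]
ri r (333, 250) [0.6491 0.2297 0.012 ] [0.6486 0.2295 0.0235]
foot (205, 490) [0.6115 0.1667 0.247 ] [0.6123 0.17   0.2669]
foot (313, 490) [0.6349 0.1682 0.247 ] [0.6336 0.1712 0.2661]
lip z [0.63920346 0.17253596 0.03342215] pl [0.63339031 0.26550482 0.08350122] floor [0.63639433 0.2203895  0.01339903]
0.15 [ 0  0  0  0  0  0 44 48 48 29  0  0  0  0  0 19 87 91 80 12  0  0  0  0]
0.17 [ 0  0  0  0  0 13 84 85 79 26  0  0  0  0  0 48 90 91 76  2  0  0  0  0]
0.19 [ 0  0  0  0  0 38 86 87 80  2  0  0  0  0  0 80 94 97 49  0  0  0  0  0]
0.21 [  0   0   0   0   0  65  94  86  54   0   0   0   0   0  10  94 100  96
  23   0   0   0   0   0]
0.23 [  0   0   0   0   3  96  93  90  31   0   0   0   0   0  49 100 105  85
   9   0   0   0   0   0]
0.25 [  0   0   0   0  31  95  96  94  15  15  15  16   9   1  76 107 109  65
   0   0   0   0   0   0]
0.27 [  0   0   0   0  58 101 102  67   0  25  29  25  17  14 101 111 106  38
   0   0   0   0   0   0]
0.18 [0.584  0.6939]
0.2 [0.5834 0.6926]
0.22 [0.5826 0.6911]
0.24 [0.5807 0.69  ]
0.26 [0.5798 0.6888]
```

step_arm --targets "0 0 0 0.12 0.035 0 -1;0 0 0 0.25 0.07 0.1 -1;0 0 0 0.268 0.07 0.25 -1;0 0 0 0.268 0.07 0.4 -1;0 0 0 0.268 0.07 0.55 -1;0 0 0 0.268 0.07 0.64 -1;0 0 0 0.268 0.07 0.64 -1;0 0 0 0.268 0.07 0.64 -1;0 0 0 0.268 0.07 0.64 -1"

```text
time: 6.9
tcp_pos: [0.6383, 0.197, 0.1725]
eef_rot: [2.148, 2.291, 0.005]
force: [-0.1, 0.2, -2.2]
finger_gap: 0.237
grasp_force: 58.0
```

```bash
python3 - <<'E'
from h import *
s=robot.read_state();print(s['tcp_pos'],Ro.from_rotvec(s['eef_rot']).as_matrix().round(3),s['force'],s['moment'])
a,_=capture('wrist');b,_,_=cloud('scene')
save('v5',np.hstack([cv2.resize(a[0:400,180:480],(300,400)),cv2.resize(b[220:420,250:450],(480,400)[:1]+(400,),interpolation=cv2.INTER_CUBIC)]))
E
```

```text
[0.63830841 0.19701407 0.17254306] [[-0.064  0.998  0.003]
 [ 0.998  0.064  0.002]
 [ 0.001  0.003 -1.   ]] [-0.145744    0.18742084 -2.15337234] [-0.05228099 -0.10655713  0.02815399]
```

View pics/v5.png

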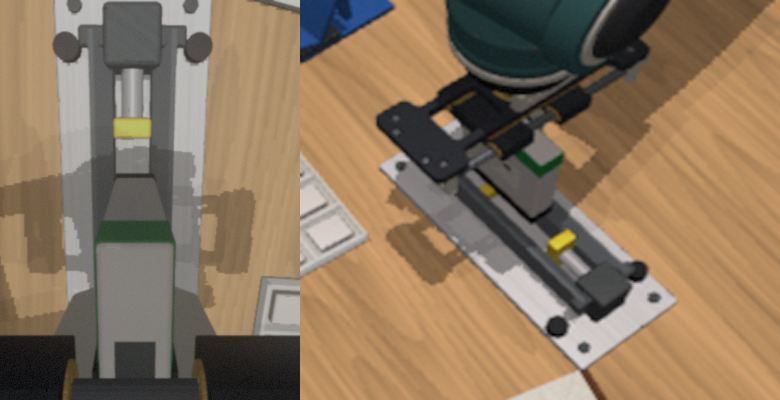

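The wrist crop shows the foot's edge at crop (115–157, 176), in line with the channel and short of the plunger face (113–151, 137). I'll check the x offset numerically.

```bash
python3 - <<'E'
from h import *
C=calibration('wrist');im,d,W=cloud('wrist');s=robot.read_state();p=s['tcp_pos'];Rt=Ro.from_rotvec(s['eef_rot']).as_matrix()
R=np.array(C['R']);cam=-R.T@C['t']
g=cv2.cvtColor(im,cv2.COLOR_RGB2GRAY).astype(int)
def ray(u,v,z):
    d=R.T@np.array([(u-C['cx'])/C['fx'],(v-C['cy'])/C['fy'],1]);return cam+d*(z-cam[2])/d[2]
T=(W-p)@Rt   # tool frame: x along dock y, y across, z down
for v in (145,150,155,160,165,172,176,180,190,200): print(v,g[v,270:364:2].tolist())
# rail tops across
for x0 in (.03,.05,.07):
    m=(abs(T[...,0]-x0)<.005)&(W[...,2]>.045)&(W[...,2]<.085)&(abs(T[...,1])<.05);y=T[m][:,1];print(x0,np.histogram(y,np.arange(-.034,.035,.002))[0])
# module +y face at various heights
for z in (.10,.12,.14,.16,.18,.2):
    m=(abs(W[...,2]-z)<.006)&(abs(T[...,1])<.02)&(T[...,0]>.02)&(T[...,0]<.07);y=T[m];print(z,len(y),y.min(0).round(4),y.max(0).round(4),np.median(y,0).round(4))
m=(abs(T[...,1])<.009)&(T[...,0]>.04)&(T[...,0]<.06)&(W[...,2]>.011);print('lowest',np.percentile(W[m][:,2],[0,5,50]))
E
```

```text
145 [156, 108, 103, 96, 91, 93, 92, 90, 91, 90, 92, 87, 74, 154, 175, 174, 175, 175, 174, 175, 180, 174, 168, 165, 166, 168, 173, 177, 169, 125, 78, 79, 87, 88, 93, 96, 93, 96, 96, 98, 109, 111, 159, 184, 181, 183, 184]
150 [158, 106, 101, 92, 90, 91, 90, 91, 88, 89, 89, 90, 73, 115, 137, 140, 140, 126, 125, 125, 131, 127, 122, 123, 125, 127, 127, 130, 129, 121, 75, 72, 78, 74, 79, 77, 80, 81, 82, 85, 90, 95, 150, 176, 180, 182, 182]
155 [165, 107, 102, 92, 82, 79, 77, 77, 79, 77, 75, 75, 68, 102, 124, 126, 125, 122, 126, 124, 128, 125, 124, 126, 122, 128, 124, 127, 128, 120, 73, 73, 77, 78, 79, 76, 78, 79, 80, 78, 84, 86, 124, 136, 135, 134, 139]
160 [120, 85, 79, 78, 73, 76, 70, 77, 74, 75, 75, 73, 64, 104, 124, 125, 124, 126, 124, 123, 130, 125, 133, 131, 131, 134, 132, 138, 132, 116, 75, 75, 70, 73, 77, 76, 79, 77, 78, 79, 87, 87, 126, 135, 134, 135, 134]
165 [118, 86, 81, 76, 74, 75, 74, 73, 76, 77, 76, 74, 67, 101, 126, 124, 126, 127, 124, 124, 129, 125, 122, 122, 120, 125, 126, 126, 126, 119, 73, 76, 77, 73, 76, 78, 77, 77, 74, 85, 83, 87, 127, 137, 133, 132, 136]
172 [125, 89
[... 1166 characters left out ...]
 0  0  0  0  0  0 49
 61 49 58 56 48 49  0  0  0  0]
0.07 [ 0  0  0  1 52 58 59 66 50 64 38 28 65 51 71 54 67 55 53 69 51 66 23 55
 48 56 59 66 51 51  0  0  0  0]
0.1 113 [ 0.0433 -0.0096  0.0658] [0.0439 0.0123 0.0767] [0.0437 0.0011 0.0704]
0.12 144 [ 0.0418 -0.0095  0.0459] [0.0436 0.0121 0.0578] [0.0434 0.0016 0.0512]
0.14 183 [ 0.0414 -0.0097  0.0259] [0.0436 0.0122 0.0377] [0.0434 0.0011 0.0319]
0.16 250 [ 0.0418 -0.0095  0.0059] [0.0437 0.0121 0.0178] [0.0434 0.0011 0.0114]
0.18 348 [ 0.0412 -0.0098 -0.0141] [ 0.0437  0.0121 -0.0022] [ 0.0434  0.0013 -0.0087]
0.2 433 [ 0.0419 -0.0096 -0.0341] [ 0.0439  0.0119 -0.0222] [ 0.0434  0.0008 -0.0277]
lowest [0.01136586 0.01317791 0.1985733 ]
```

step_arm --targets "0 0 0 0 -0.005 0.04 -1;0 0 0 0 -0.005 0.08 -1;0 0 0 0 -0.005 0.11 -1;0 0 0 0 -0.005 0.14 -1;0 0 0 0 -0.005 0.14 -1;0 0 0 0 -0.005 0.14 -1"

```text
time: 7.65
tcp_pos: [0.6363, 0.1972, 0.1351]
eef_rot: [-2.148, -2.292, -0.001]
force: [0.3, 0.0, -3.9]
finger_gap: 0.235
grasp_force: 58.0
```

step_arm --targets "0 0 0 0 0 0.02 -1;0 0 0 0 0 0.04 -1;0 0 0 0 0 0.06 -1;0 0 0 0 0 0.06 -1;0 0 0 0 0 0.06 -1"

```text
time: 8.15
tcp_pos: [0.6362, 0.1971, 0.1201]
eef_rot: [-2.148, -2.292, -0.001]
force: [-0.1, 0.8, -4.4]
finger_gap: 0.235
grasp_force: 58.0
```

```bash
cat > m.py <<'E'
from h import *
im,d,W=cloud('wrist');s=robot.read_state();p=s['tcp_pos'];Rt=Ro.from_rotvec(s['eef_rot']).as_matrix()
print(p,s['force'].round(1),s['moment'].round(2),'hole')
C=calibration('wrist');T=(W-p)@Rt
for z in (.075,.09,.1,.12,.14,.16):
    m=(abs(W[...,2]-z)<.006)&(abs(T[...,1])<.02)&(T[...,0]>.02)&(T[...,0]<.057);y=T[m]
    if len(y):print(z,len(y),'xface',np.median(y[:,0]).round(4),'y',y[:,1].min().round(4),y[:,1].max().round(4))
h=cv2.cvtColor(im,cv2.COLOR_RGB2HSV);m=(h[...,0]>20)&(h[...,0]<34)&(h[...,1]>130)&(W[...,2]>.075)&(W[...,2]<.095)&(W[...,1]>.22)
P=W[m];Q=T[m];print('plunger top',len(P),np.percentile(Q[:,0],[2,50,98]).round(4),np.percentile(Q[:,1],[2,98]).round(4),'world y',np.percentile(P[:,1],[2,50,98]).round(4))
E
python3 m.py
```

```text
[0.63633029 0.19715698 0.1203171 ] [ 0.4  0.2 -3.8] [ 0.01 -0.07  0.01] hole
0.075 443 xface 0.0434 y -0.02 0.0114
0.09 188 xface 0.0434 y -0.0099 0.0119
0.1 210 xface 0.0434 y -0.0096 0.0114
0.12 310 xface 0.0434 y -0.0097 0.012
0.14 441 xface 0.0434 y -0.0099 0.0117
0.16 688 xface 0.0437 y -0.0103 0.0122
plunger top 506 [0.0635 0.0663 0.0739] [-0.0085  0.0125] world y [0.2604 0.2632 0.2714]
```

step_arm --targets "0 0 0 0.03 0 -0.008 -1;0 0 0 0.06 0 -0.008 -1;0 0 0 0.08 0 -0.008 -1;0 0 0 0.092 0 -0.008 -1;0 0 0 0.104 0 -0.008 -1;0 0 0 0.104 0 -0.008 -1;0 0 0 0.104 0 -0.008 -1"

```text
time: 8.9
tcp_pos: [0.6347, 0.2225, 0.1226]
eef_rot: [2.148, 2.291, -0.001]
force: [0.2, -8.6, 0.1]
finger_gap: 0.234
grasp_force: 58.0
```

```bash
python3 m.py
```

```text
[0.63476264 0.22246225 0.12264107] [ 0.2 -8.1  0.1] [-1.82  0.03  0.  ] hole
0.075 365 xface 0.0462 y -0.02 0.0128
0.09 346 xface 0.0435 y -0.0098 0.012
0.1 221 xface 0.0433 y -0.0096 0.0117
0.12 292 xface 0.0433 y -0.0097 0.0117
0.14 419 xface 0.0433 y -0.0099 0.0119
0.16 576 xface 0.0437 y -0.0102 0.0123
plunger top 1021 [0.0442 0.0497 0.0552] [-0.0083  0.0117] world y [0.2666 0.2722 0.2777]
```

step_arm --targets "0 0 0 0.01 0 0 -1;0 0 0 0.02 0 0 -1;0 0 0 0.02 0 0 -1;0 0 0 0.02 0 0.02 -1;0 0 0 0.02 0 0.04 -1;0 0 0 0.02 0 0.055 -1;0 0 0 0.02 0 0.055 -1"

```text
time: 9.65
tcp_pos: [0.6347, 0.2269, 0.1085]
eef_rot: [2.148, 2.29, -0.001]
force: [2.6, -11.0, -4.8]
finger_gap: 0.235
grasp_force: 58.0
```

```bash
python3 m.py
```

```text
[0.6346451  0.2268119  0.10844069] [  3.1 -11.3  -3.4] [-2.47 -0.74 -0.14] hole
0.075 440 xface 0.0475 y -0.02 0.0125
0.09 429 xface 0.0434 y -0.0094 0.0119
0.1 265 xface 0.0433 y -0.0097 0.0121
0.12 366 xface 0.0433 y -0.0097 0.0121
0.14 487 xface 0.0435 y -0.0099 0.0121
0.16 4386 xface 0.0363 y -0.0102 0.0125
plunger top 1207 [0.0442 0.0499 0.0551] [-0.0085  0.0119] world y [0.2709 0.2767 0.2821]
```

step_arm --targets "0 0 0 0 0 0.015 -1;0 0 0 0 0 0.03 -1;0 0 0 0 0 0.042 -1;0 0 0 0 0 0.042 -1;0 0 0 0 0 0.042 -1"

```text
time: 10.2
tcp_pos: [0.6347, 0.2269, 0.0981]
eef_rot: [2.148, 2.29, -0.001]
force: [1.9, -10.3, -2.0]
finger_gap: 0.232
grasp_force: 58.0
```

step_arm --targets "0 0 0 0 0 0.005 -1;0 0 0 0 0 0.01 -1;0 0 0 0 0 0.01 -1"

```text
time: 10.5
tcp_pos: [0.6348, 0.227, 0.0961]
eef_rot: [2.148, 2.29, -0.0]
force: [1.5, -11.7, 1.5]
finger_gap: 0.235
grasp_force: 58.0
```

step_arm --targets "0 0 0 0 0 0.004 -1;0 0 0 0 0 0.004 -1"

```text
time: 10.7
tcp_pos: [0.6349, 0.227, 0.0959]
eef_rot: [2.148, 2.29, 0.0]
force: [-1.2, -12.5, 8.2]
finger_gap: 0.234
grasp_force: 58.0
```

step_arm --targets "0 0 0 0 0 0.004 -1;0 0 0 0 0 0.004 -1"

```text
time: 10.9
tcp_pos: [0.635, 0.227, 0.0958]
eef_rot: [2.147, 2.29, 0.001]
force: [-5.4, -13.7, 16.0]
finger_gap: 0.233
grasp_force: 58.0
```

step_arm --targets "0 0 0 -0.004 0 -0.006 -1;0 0 0 -0.008 0 -0.006 -1;0 0 0 -0.012 0 -0.006 -1;0 0 0 -0.012 0 -0.006 -1"

```text
time: 11.3
tcp_pos: [0.635, 0.2245, 0.0958]
eef_rot: [2.148, 2.291, 0.001]
force: [0.7, -7.6, 1.5]
finger_gap: 0.233
grasp_force: 58.0
```

```bash
python3 m.py
```

```text
[0.63497292 0.2245163  0.09579156] [ 0.7 -7.8  2.5] [-1.56 -0.24 -0.13] hole
0.075 428 xface 0.0491 y -0.02 0.0199
0.09 477 xface 0.0435 y -0.0097 0.012
0.1 331 xface 0.0433 y -0.0098 0.012
0.12 467 xface 0.0433 y -0.0096 0.0119
0.14 757 xface 0.0436 y -0.01 0.0124
0.16 911 xface 0.0321 y -0.0091 0.0111
plunger top 1393 [0.0441 0.0499 0.0553] [-0.0088  0.0117] world y [0.2686 0.2744 0.2798]
```

step_arm --targets "0 0 0 -0.003 0 0 -1;0 0 0 -0.003 0 0 -1;0 0 0 -0.003 0 0 -1"

```text
time: 11.65
tcp_pos: [0.635, 0.2244, 0.0958]
eef_rot: [2.148, 2.292, 0.003]
force: [1.7, -4.5, 5.8]
finger_gap: 0.233
grasp_force: 58.0
```

step_arm --targets "0 0 0 -0.003 0 0 -1;0 0 0 -0.003 0 0 -1;0 0 0 -0.003 0 0 -1"

```text
time: 11.95
tcp_pos: [0.635, 0.2243, 0.0959]
eef_rot: [-2.148, -2.292, -0.004]
force: [0.8, 1.7, 5.3]
finger_gap: 0.235
grasp_force: 58.0
```

The lip is holding the module now, so I'll release.

step_arm --targets "0 0 0 0 0 0 -0.5;0 0 0 0 0 0 -0.2;0 0 0 0 0 0 0.1;0 0 0 0 0 0 0.1;0 0 0 0 0 0 0.1;0 0 0 0 0 -0.1 0.1;0 0 0 0 0 -0.25 0.1;0 0 0 0 0 -0.4 0.1;0 0 0 0 0 -0.55 0.1;0 0 0 -0.2 0 -0.7 0.1;0 0 0 -0.4 0 -0.8 0.1;0 0 0 -0.4 0 -0.8 0.1;0 0 0 -0.4 0 -0.8 0.1"

```text
time: 13.25
tcp_pos: [0.6415, 0.1219, 0.2964]
eef_rot: [2.151, 2.289, 0.004]
force: [-0.3, -0.0, -0.7]
finger_gap: 0.551
grasp_force: 0.0
```

```bash
python3 - <<'E'
from h import *
a,_,W=cloud('wrist');b,_,V=cloud('scene')
save('v6',np.hstack([cv2.resize(a[0:400,180:480],(300,400)),cv2.resize(b[100:420,180:460],(350,400))]))
for n,w in(('w',W),('s',V)):
    m=np.all((w>[.58,.15,.14])&(w<[.69,.30,.17]),-1);P=w[m];print(n,len(P),np.percentile(P,[2,50,98],axis=0).round(4))
    if len(P)>50:
        n_=np.linalg.svd(P-P.mean(0),full_matrices=0)[2][2];print(n_)
h=cv2.cvtColor(a,cv2.COLOR_RGB2HSV);m=(h[...,0]>20)&(h[...,0]<34)&(h[...,1]>130)&(W[...,2]>.075)&(W[...,2]<.095)&(W[...,1]>.22);print('plunger y',np.percentile(W[m][:,1],[2,50,98]))
E
```

```text
w 4577 [[0.6244 0.1796 0.1514]
 [0.6362 0.2255 0.1534]
 [0.6479 0.2657 0.1551]]
[-3.24374048e-03  4.51743931e-04  9.99994637e-01]
s 640 [[0.6232 0.1815 0.1418]
 [0.6365 0.2272 0.1519]
 [0.6478 0.2693 0.1552]]
[0.17587001 0.01505983 0.9842982 ]Traceback (most recent call last):
  File "<stdin>", line 8, in <module>
    return _quantile_unchecked(
        a, q, axis, out, overwrite_input, method, keepdims, weights)
    return _ureduce(a,
                    func=_quantile_ureduce_func,
    ...<5 lines>...
                    overwrite_input=overwrite_input,
                    method=method)
    r = func(a, **kwargs)
    result = _quantile(arr,
                       quantiles=q,
    ...<2 lines>...
                       out=out,
                       weights=wgt)
    slices_having_nans = np.isnan(arr[-1, ...])
                                  ~~~^^^^^^^^^
IndexError: index -1 is out of bounds for axis 0 with size 0
```

View pics/v6.png

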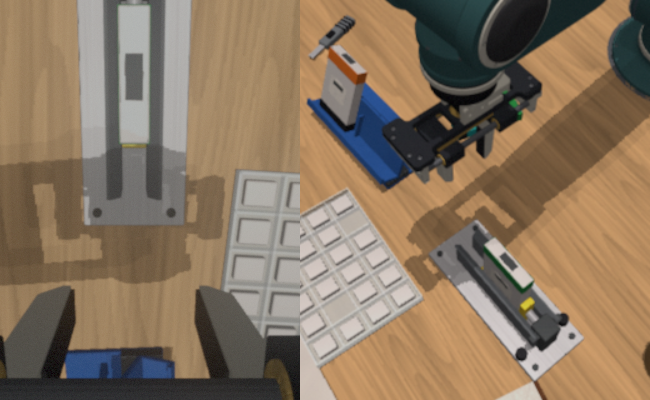

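The green module stands upright between lip and plunger. Its top is level at z = 0.1534, 140 mm above the measured floor, and the orange module is still in the rack.

```bash
python3 -c "
from plant import job;print(job.finish_job())"
```

```text
the job is handed in; nothing more can be done
None
```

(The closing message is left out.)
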